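# Hold a spring brake released with the slim key from its hook

## Task

Lift the slim straight-rod key up and off its hook stand, put its rod down into the guard tube of the brake-release block and press the spring plunger about halfway down, 10 mm, so that its pointer stands between the two long marks. Never push the plunger all the way down, and leave the wide-footed key and the other things where they are. Finish still gripping the key upright and holding the plunger there; do not let go.

Things in the scene. Friction and masses are not known exactly. Their poses are not given: they have to be found in the camera images.
- key: the slim key, 180 g: upright steel rod 12 mm thick all the way down, a steel cross bar (64 mm long, 8 mm thick) and above it a black grip. Origin: middle of the cross bar; z up along the rod, y along the bar. The grip is 22 mm wide in x, 26 mm in y, from 25 to 70 mm above the origin; the rod ends 105 mm below it. Hangs by the bar on two upturned prongs, the rod between them
- key_tip (a point): the middle of the flat lower end of the slim key's rod
- stand: the hook stand that carries the slim key, fixed: foot 110 x 90 x 8 mm, a post 47 mm behind its origin (+x), 144 mm high, and from it two prongs 48 mm apart towards -x that dip and turn up. Origin under the middle of the foot; the key's origin hangs 132 mm above it, the prong tips end 10 mm above the key's origin: 30 mm straight up frees the key
- other_key: the wide-footed key on the second, alike stand: same grip and cross bar, but the rod ends in a foot 34 mm across that does not fit into the guard tube. Same origin and axes as the slim key. Its grip ends 202 mm above the bench: carry the slim key past it, not through it. To be left hanging
- release: the brake-release block, fixed: steel foot 110 x 100 x 8 mm, grey body 66 x 66 mm up to 60 mm, and on it an upright guard tube, 42 mm outside and 24 mm inside, its mouth at 105 mm. Origin under the middle of the foot, z up; the scale with the pointer and two long marks (7 and 13 mm of travel) is on its -x face
- tube_mouth (a point): the middle of the guard tube's mouth, 105 mm above the bench
- plunger_top (a point): the middle of the flat top of the plunger (20 mm across) inside the guard tube; at rest 23 mm below the mouth, 82 mm above the bench; it moves with the plunger
- plunger (a joint): travel of the plunger in m, 0 up at rest, growing as it is pressed straight down, 0.020 at its lower stop. The spring pushes back with about 3.5 N at the start of travel and 0.5 N more per mm (8.5 N at 10 mm), and lifts it again when let go
- parts_tin: round white tin, 73 mm across, 32 mm high, standing near; origin under its middle; bystander
- tape_measure: tape measure, 38 x 80 x 62 mm, standing near; origin under its middle; bystander
- battery: black tool battery, 64 x 75 x 52 mm, standing near; origin under its middle; bystander

How it is judged:
On the way:
1. the slim key is lifted up and off its hook, held clear of its stand (z of key in the frame of stand above 0.16 m and contact force between key and stand below 0.1 N and contact force between the fingers and key above 2 N), for 0.1 s.
At the end, for the whole second after the job is handed in: the slim key, gripped in the fingers and upright within 0.2 rad, is at rest with its rod end on the plunger inside the guard tube and holds it 7 to 13 mm down with more than 3 N; the robot itself does not touch the block (value of joint plunger between 0.007 and 0.013 m and distance between key_tip and plunger_top below 0.012 m and contact force between key and release above 3 N and contact force between the fingers and key above 2 N and contact force between each of the arm, the fingers and release below 0.5 N and angle between key's own z axis and vertical below 0.2 rad and linear speed of key below 0.02 m/s); the arm keeps its last pose, push and grip.
It fails at once if the plunger is pushed all the way down (more than 18 mm) (value of joint plunger above 0.018 m).
It fails at once if the wide-footed key is taken or knocked off its place (distance of other_key from where it was at the start of the episode above 0.03 m).
It fails at once if the parts tin is pushed away (distance of parts_tin from where it was at the start of the episode above 0.03 m).
It fails at once if the tape measure is pushed away (distance of tape_measure from where it was at the start of the episode above 0.03 m).
It fails at once if the battery is pushed away (distance of battery from where it was at the start of the episode above 0.03 m).
It also fails if it takes over 38 s, if anything falls off the work surface, if the arm or the gripper's body presses on something with over 40 N, if the wrist force passes 120 N, or if a joint passes its speed limit or range.

## Robot

A 7-joint arm with a two-finger parallel gripper is mounted at the origin on a cart in front of the work surface, level with it; the furniture and walls round the work are solid. World frame = base frame: x ahead of the robot, y to its left, z up, the work surface at z = 0. Lengths are in m, angles in rad, forces in N, time in s.
With the tool pointing down it reaches from about 0.4 to 0.875 m from the base axis. Payload 19.3 kg.
Tool frame: the origin (TCP) lies at the centre of the arm's flange, where the gripper is bolted on; the fingertips stand 173 mm ahead of it and the grasp point (between the pads) lies ahead of it (grip_depth is the z of the grasp point in the tool frame, in m); z points along the fingers, y is the line along which they close (so a half turn about z gives the same grasp; the last joint's range is limited). The gripper opens to 85 mm and grips with 20 to 120 N. Pads are 22 mm wide; open, the fingers measure 114 mm over their backs; the gripper's body (76 mm by 85 mm) begins 54 mm behind the grasp point. The pads swing forward as they close: fully open they stand 13 mm farther back than shut.
Start: joints at [1.226, 0.521, -0.036, 1.599, 0.021, 1.021, -0.113], TCP at [0.17, -0.602, 0.405] pointing down, gripper open.
Joint ranges: [-2.91, 2.91], [-0.3, 2.13], [-1.5, 1.42], [0.17, 2.43], [-1.26, 4.41], [0.16, 1.93], [-2.52, 2.52]. Speed limits (rad/s): [1.89, 1.89, 2.39, 2.39, 3.01, 3.01, 3.01].

## Interface

Orientations are given as a 3x3 rotation matrix whose columns are the frame's x, y, z axes.
In Python, from rig import get_state, snapshot, close_job, grip_depth gives the robot as it stands.
- The arm moves only by the tool servo_tool, never from a script. Its argument "moves" is text: rows parted by semicolons, each of 7 numbers parted by spaces: the shift along the tool's x, y, z in units of 30 cm (1.0 is 30 cm), then the turn, a rotation vector about the tool's x, y, z in units of pi rad (1.0 is pi rad), then the closure, from 0 (fully open) to 1 (shut). A call has 1 to 12 rows; each row shifts and turns the commanded pose from where the row before left it, along the tool's axes as they then stand; what a row does not reach is not made up. A row lasts 1/12 s, in which the tool goes at most 41.7 mm and 7.16 degrees, less where a joint would pass 70% of its speed; a pose out of reach is approached as far as the arm can. A call with a number of a shift or a turn outside -1 to 1 is refused whole. A call with a gripper value outside its range is refused whole. The fingers move at their own pace and stop on an object; the grip force is fixed at half the most. Time passes only in rows, so rows that do not move let the fingers close. It gives the time, the measured TCP pose, the force, the opening and the grip force at its end, in the units of the state.
- get_state(): the state, without advancing time (a new reading comes with each control period).
- snapshot(name): name is "scene" or "top"; returns a dict with "frame" (400x640x3 uint8, red, green, blue), "range_z" (400x640 float32, m along the optical axis (not along the pixel's ray), 0 where there is no reading), "K" (3x3 intrinsics, pixels), "R" (3x3) and "t" (3): a world point X has camera coordinates R X + t. Camera axes: x right, y down, z forward; pixel columns grow to the right and rows downward; lengths in m; the calibration is good to about 2 mm. A picture is of the moment at which its call begins.
- close_job(): hands the job in; it is judged then, once.
The state is a dict: "clock": time; "q": joint angles; "qd": joint speeds; "joint_efforts": joint torques, N m; "position": TCP position; "tcp_rot": TCP orientation; "force": force on the tool from outside, world axes, zero at the start; "torque": the same for the moment, N m; "opening": finger opening in m; "gripper_force": force on a finger pad.
Only numpy, scipy, OpenCV 4.12 (cv2) and the standard library are available. Lean on these libraries where they do the work, as an engineer would, in place of code of your own. Each camera call takes 0.05 s, during which the arm holds its last target. There are 200 camera calls.

## Working session

There is one attempt and no reset: what is moved stays moved. The work goes in short steps, Python scripts to look and compute and a tool call to move; the robot and the scene stay as the last step left them, time stands still between calls to the robot, and variables do not carry over. Pictures are saved under pics/ and viewed, at most 10 in all, crops included, and the job is handed in when it is done.

Besides the shell and the picture viewer there is one more tool, called after "Call:" by a JSON object that holds its "fn" and its "kwargs". servo_tool: Moves the arm, as the interface text tells. Shifts and turns lie within -1 to 1; 1 stands for 30 cm of shift or pi rad of turn. Its arguments: {"type":"object","properties":{"moves":{"type":"string"}},"required":["moves"]}

```bash
mkdir -p pics; ls
python3 - <<'E'
from rig import *
import cv2,numpy as np
s=get_state();print(s,grip_depth)
for n in("scene","top"):
    d=snapshot(n);np.savez(f"pics/{n}0.npz",**d)
    cv2.imwrite(f"pics/{n}0.png",d["frame"][:,:,::-1]);print(n,d["K"],d["R"],d["t"])
E
```

```text
pics
{'clock': 0.0, 'q': array([ 1.22579   ,  0.52202626, -0.03631786,  1.60001461,  0.02117784,
        1.02108634, -0.11280601]), 'qd': array([-1.84604782e-03, -1.69346984e-04, -8.10781463e-04,  8.12213346e-04,
       -1.44919965e-03,  3.58805133e-04,  5.36516975e-06]), 'joint_efforts': array([-2.35648324e-03, -9.27107763e+01,  1.97893851e+00, -3.69936168e+01,
        1.78120489e-02,  8.08789831e-03,  3.54631618e-05]), 'position': array([ 0.16953773, -0.60141832,  0.40411572]), 'tcp_rot': array([[ 9.62487450e-01,  2.71325942e-01, -3.77037789e-04],
       [ 2.71326196e-01, -9.62486838e-01,  1.08689064e-03],
       [-6.79922827e-05, -1.14841883e-03, -9.99999338e-01]]), 'force': array([ 0.51385131,  0.00635652, -0.7575932 ]), 'torque': array([ 0.0115657 , -0.01292961,  0.01697834]), 'gripper_force': 0.0, 'opening': 0.08526024296311308} 0.1547
scene [[361.57495499   0.         316.34713986]
 [  0.         361.57495499 200.62130657]
 [  0.           0.           1.        ]] [[-0.74944026 -0.66163444  0.02406603]
 [-0.3725235   0.39135405 -0.84146791]
 [ 0.54732581 -0.63959509 -0.53977085]] [0.39974212 0.24104438 1.16740159]
top [[409.46735527   0.         322.77659675]
 [  0.         409.46735527 198.34377806]
 [  0.           0.           1.        ]] [[-0.02807579 -0.99959034 -0.0055581 ]
 [-0.99592125  0.02844883 -0.08562438]
 [ 0.08574743  0.00313146 -0.99631199]] [0.10603089 0.45565689 1.5079741 ]
```

View pics/scene0.png

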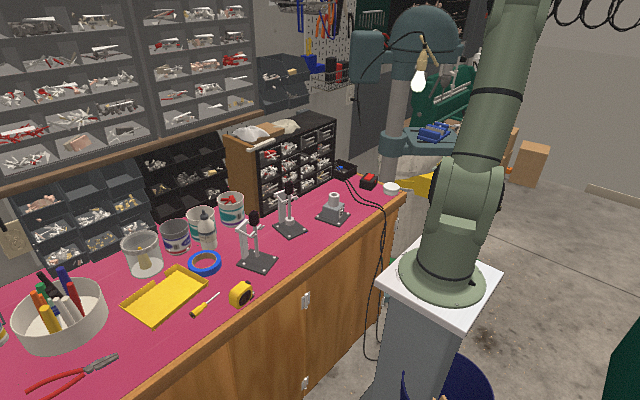

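View pics/top0.png

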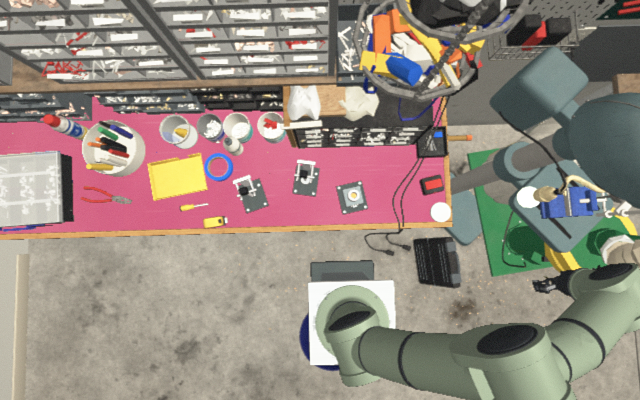

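The scene shows two stands at about (257,240) and (290,215), with the release block at (333,208). In the top view they are at (250,193), (306,177) and (352,197). I need enlarged crops to tell the keys apart.

Run:
```python
import cv2,numpy as np
a=cv2.imread("pics/scene0.png")[175:279,228:358];cv2.imwrite("pics/sc.png",cv2.resize(a,None,fx=5.7,fy=5.7,interpolation=cv2.INTER_CUBIC))
a=cv2.imread("pics/top0.png")[150:226,226:380];cv2.imwrite("pics/tc.png",cv2.resize(a,None,fx=5,fy=5,interpolation=cv2.INTER_CUBIC))
```

```text
(no output)
```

View pics/sc.png

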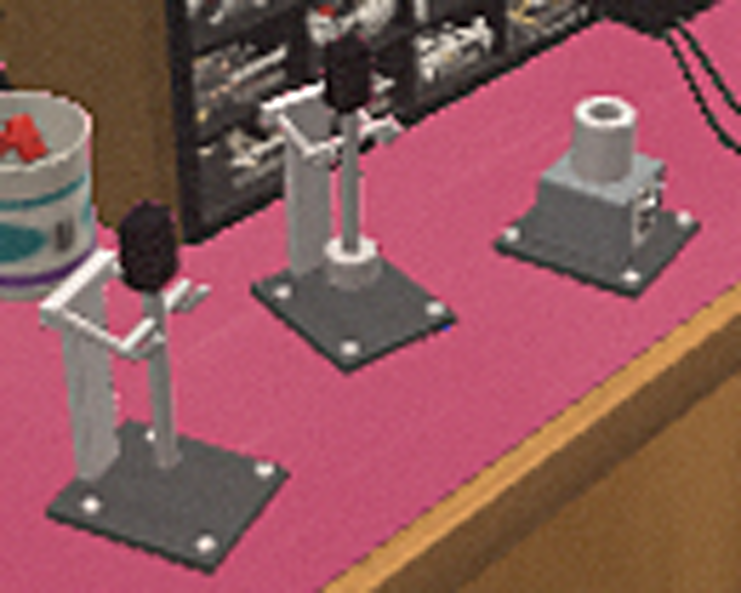

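View pics/tc.png

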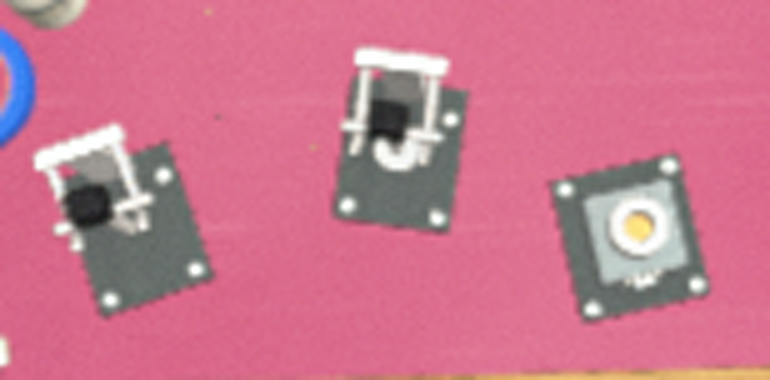

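The slim key hangs on the left stand: its grip is at top-crop (90,204) and its bar ends at (63,228) and (150,201). The wide-footed key is on the middle stand, grip at (389,119). The tube mouth is at (638,226), and the block's screws are at (565,189), (669,165), (698,285) and (592,309).

```bash
cat > h.py <<'E'
import numpy as np
def ray(d,uv,z):
    c=-d["R"].T@d["t"]; r=d["R"].T@np.linalg.inv(d["K"])@np.array([uv[0],uv[1],1.]); return c+r*(z-c[2])/r[2]
def cloud(d):
    v,u=np.mgrid[0:400,0:640];z=d["range_z"];P=np.stack([u,v,np.ones_like(u)],-1)@np.linalg.inv(d["K"]).T*z[...,None]
    return (P-d["t"])@d["R"]
E
python3 - <<'E'
from h import *
np.set_printoptions(precision=4,suppress=True)
T=dict(np.load("pics/top0.npz"));S=dict(np.load("pics/scene0.npz"))
t=lambda u,v,z:ray(T,((u+.5)/5-.5+226,(v+.5)/5-.5+150),z)
s=lambda u,v,z:ray(S,((u+.5)/5.7-.5+228,(v+.5)/5.7-.5+175),z)
print("grip top",t(90,204,.202),"scene",s(148,207,.202))
b=[t(63,228,.132),t(150,201,.132)];print("bar",b,(b[0]+b[1])/2,np.linalg.norm(b[0]-b[1]),np.degrees(np.arctan2(*(b[0]-b[1])[[1,0]])))
sc=[t(*p,.01) for p in((164,175),(197,269),(110,300))];print("stand screws",sc,"ctr",(sc[0]+sc[2])/2)
sc=[s(*p,.01) for p in((151,435),(264,469),(205,544),(91,505))];print("scene stand screws",sc,"ctr",sum(sc)/4)
sc=[t(*p,.01) for p in((565,189),(669,165),(698,285),(592,309))];print("rel",sc,sum(sc)/4,"mouth",t(638,226,.105),"scene mouth",s(605,110,.105))
sc=[t(*p,.01) for p in((451,119),(437,217),(347,205))];print("wide ctr",(sc[0]+sc[2])/2,"grip",t(389,119,.202))
for n,D in(("top",T),("scene",S)):
    C=cloud(D);k=C[(C[...,2]>.165)&(C[...,2]<.21)&(np.hypot(C[...,0]-.6,C[...,1]-.33)<.12)]
    ok=(C[...,2]>.165)&(C[...,2]<.21)&(D["frame"].max(-1)<70)&(C[...,0]>.4)&(C[...,0]<.8)&(abs(C[...,1])<.5)
    p=C[ok]
    for g in(p[p[:,1]>.2],p[p[:,1]<=.2]):print(n,len(g),g.mean(0) if len(g) else 0,g.min(0) if len(g) else 0,g.max(0) if len(g) else 0)
    m=C[(C[...,2]>.099)&(C[...,2]<.11)&(C[...,0]>.4)&(C[...,0]<.7)&(C[...,1]<.02)&(C[...,1]>-.2)];print(n,"tube",len(m),m.mean(0) if len(m) else 0)
E
```

```text
grip top [0.4765 0.3525 0.202 ] scene [0.4801 0.3549 0.202 ]
bar [array([0.4681, 0.3852, 0.132 ]), array([0.4852, 0.3246, 0.132 ])] [0.4766 0.3549 0.132 ] 0.06290446554092613 105.74701022041779
stand screws [array([0.5182, 0.3342, 0.01  ]), array([0.4465, 0.3105, 0.01  ]), array([0.425 , 0.3761, 0.01  ])] ctr [0.4716 0.3552 0.01  ]
scene stand screws [array([0.519 , 0.3369, 0.01  ]), array([0.4477, 0.3117, 0.01  ]), array([0.4258, 0.3769, 0.01  ]), array([0.4972, 0.3999, 0.01  ])] ctr [0.4724 0.3564 0.01  ]
rel [array([0.4989, 0.0324, 0.01  ]), array([ 0.5149, -0.0464,  0.01  ]), array([ 0.4237, -0.0649,  0.01  ]), array([0.408 , 0.0151, 0.01  ])] [ 0.4614 -0.016   0.01  ] mouth [ 0.4606 -0.0147  0.105 ] scene mouth [ 0.4623 -0.0155  0.105 ]
wide ctr [0.5231 0.1568 0.01  ] grip [0.5273 0.1542 0.202 ]
top 317 [0.7295 0.3699 0.1848] [0.4643 0.2222 0.1651] [0.8    0.4994 0.2086]
top 87 [0.5843 0.0432 0.1954] [ 0.5167 -0.2554  0.1685] [0.6689 0.1813 0.2093]
top tube 86 [ 0.5069 -0.0378  0.104 ]
scene 585 [0.724  0.3799 0.1801] [0.4621 0.2242 0.165 ] [0.7999 0.5    0.2049]
scene 361 [ 0.6358 -0.0006  0.1835] [ 0.5157 -0.2569  0.165 ] [0.7194 0.1945 0.21  ]
scene tube 164 [ 0.6006 -0.0665  0.1044]
```

Run:
```python
from h import *
P=np.concatenate([cloud(dict(np.load(f"pics/{n}0.npz"))).reshape(-1,3) for n in("top","scene")])
ys=np.arange(.5,-.81,-.1);print("cols y from",ys)
for x in np.arange(.95,-.06,-.1):
    print("%.2f"%x,*["%5.2f"%(np.percentile(q,97) if len(q:=P[(abs(P[:,0]-x)<.05)&(abs(P[:,1]-y)<.05),2])>2 else -9) for y in ys])
```

```text
cols y from [ 5.00000000e-01  4.00000000e-01  3.00000000e-01  2.00000000e-01
  1.00000000e-01  1.11022302e-16 -1.00000000e-01 -2.00000000e-01
 -3.00000000e-01 -4.00000000e-01 -5.00000000e-01 -6.00000000e-01
 -7.00000000e-01 -8.00000000e-01]
0.95  0.72  0.70  0.72  0.73  0.72  0.53  0.71  0.69  0.66  0.65  0.64  0.62  0.64  0.66
0.85  0.73  0.71  0.72  0.72  0.72  0.53  0.73  0.52  0.56  0.64  0.47  0.67  0.56  0.50
0.75  0.76  0.76  0.76  0.76  0.76  0.80  0.80  0.78  0.29  0.61  0.61  0.24 -0.15 -0.04
0.65  0.09  0.14  0.10  0.32  0.32  0.96  1.02  0.98  0.29  0.61  0.61  0.67 -0.10 -0.05
0.55  0.03  0.14  0.13  0.20  0.15  0.01  0.93  0.81  0.05  0.60  0.67  0.69  0.15  0.14
0.45  0.01  0.20  0.14  0.01  0.01  0.11  0.01  0.01  0.05  0.64  0.65  0.69  0.67  0.19
0.35  0.06  0.00  0.00  0.00  1.54  0.00  0.00  0.01  0.03  0.54  0.56  0.60  0.60  0.19
0.25 -0.89 -0.89 -0.88 -0.89 -0.88 -0.89 -0.88 -0.88 -0.87 -0.79  0.63  0.63  0.15  0.21
0.15 -0.89 -0.88 -0.88  0.00  0.01  0.02  0.01  0.85  0.84  0.77  0.71  0.65 -0.88 -0.83
0.05 -0.89 -0.89 -0.89  0.00  0.38  0.52  0.71  0.84  0.84  0.78  0.72  0.63 -0.88 -0.89
-0.05 -0.88 -0.89 -0.89  0.00  0.36  0.50  0.65  0.77  0.28 -0.89 -0.89 -0.89 -0.89 -0.89
```

Run:
```python
from h import *
P=np.concatenate([cloud(dict(np.load(f"pics/{n}0.npz"))).reshape(-1,3) for n in("top","scene")])
P=P[P[:,2]>.12]
ys=np.arange(0,-.65,-.05);print("     ",*["%9.2f"%y for y in ys])
for x in np.arange(.6,.05,-.05):
    print("%.2f"%x,*["%4.2f/%4.2f"%(q.min(),q.max()) if len(q:=P[(abs(P[:,0]-x)<.025)&(abs(P[:,1]-y)<.025),2])>2 else "    .    " for y in ys])
```

```text
0.00     -0.05     -0.10     -0.15     -0.20     -0.25     -0.30     -0.35     -0.40     -0.45     -0.50     -0.55     -0.60
0.60 0.76/0.77 0.17/0.97 0.17/1.06 0.63/1.06 0.76/0.97     .         .         .     0.42/0.60 0.41/0.61 0.49/0.62 0.12/0.69 0.15/0.69
0.55     .         .         .         .         .         .         .         .     0.53/0.59     .     0.13/0.64 0.12/0.70 0.15/0.71
0.50     .         .         .         .         .         .         .         .     0.59/0.62 0.59/0.63 0.55/0.63 0.12/0.70 0.12/0.71
0.45     .         .         .         .         .         .         .         .         .     0.43/0.64 0.57/0.62 0.12/0.68 0.12/0.70
0.40     .         .         .         .         .         .         .         .         .     0.42/0.64 0.45/0.55 0.12/0.58 0.12/0.66
0.35     .         .         .         .         .         .         .         .         .         .         .         .     0.12/0.15
0.30     .         .         .         .         .         .         .         .         .         .         .         .         .    
0.25     .         .         .         .         .         .         .         .         .         .         .     0.53/0.59 0.47/0.61
0.20     .         .         .         .         .         .         .         .         .         .     0.54/0.65 0.30/0.65 0.32/0.63
0.15     .         .         .         .     0.67/0.83 0.67/0.85 0.73/0.84 0.68/0.76 0.64/0.74 0.61/0.72 0.57/0.70 0.24/0.67 0.33/0.64
0.10 0.12/0.40 0.13/0.50 0.46/0.65 0.53/0.80 0.64/0.85 0.83/0.85 0.76/0.84 0.75/0.80 0.72/0.77 0.70/0.74 0.67/0.70 0.63/0.67 0.63/0.64
```

Call:
{"fn": "servo_tool", "kwargs": {"moves": "0.016 -0.107 -0.031 0 0 0 0;0.016 -0.107 -0.031 0 0 0 0;0.016 -0.107 -0.031 0 0 0 0;0.016 -0.107 -0.031 0 0 0 0;0.016 -0.107 -0.031 0 0 0 0;0.119 -0.053 0 0 0 0 0;0.119 -0.053 0 0 0 0 0;0.119 -0.053 0 0 0 0 0;0.119 -0.053 0 0 0 0 0;0.119 -0.053 0 0 0 0 0;0.119 -0.053 0 0 0 0 0"}}

```text
clock: 1.02
position: [0.3304, -0.289, 0.4513]
tcp_rot: [[0.963, 0.271, 0.0], [0.271, -0.963, -0.0], [0.0, 0.0, -1.0]]
force: [-0.7, -1.5, 0.1]
opening: 0.0852
gripper_force: 0.0
```

Call:
{"fn": "servo_tool", "kwargs": {"moves": "0.071 -0.094 0 0 0 0 0;0.071 -0.094 0 0 0 0 0;0.071 -0.094 0 0 0 0 0;0.071 -0.094 0 0 0 0 0;0.071 -0.094 0 0 0 0 0;0.071 -0.094 0 0 0 0 0;0.071 -0.094 0 0 0 0 0;0.048 -0.108 0 0 0 0 0;0.048 -0.108 0 0 0 0 0;0.048 -0.108 0 0 0 0 0;0.048 -0.108 0 0 0 0 0;0.048 -0.108 0 0 0 0 0"}}

```text
clock: 2.02
position: [0.4445, 0.117, 0.4512]
tcp_rot: [[0.963, 0.271, -0.0], [0.271, -0.963, -0.0], [-0.0, 0.0, -1.0]]
force: [0.4, -0.3, 0.2]
opening: 0.0851
gripper_force: 0.0
```

Call:
{"fn": "servo_tool", "kwargs": {"moves": "0.045 -0.105 0 0 0 0 0;0.045 -0.105 0 0 0 0 0;0.045 -0.105 0 0 0 0 0;0.045 -0.105 0 0 0 0 0;0.045 -0.105 0 0 0 0 0;0.045 -0.105 0 0 0 0 0;0.046 -0.105 0 0 0 -0.011 0;0 0 0 0 0 0 0"}}

```text
clock: 2.68
position: [0.475, 0.3589, 0.4505]
tcp_rot: [[0.95, 0.311, -0.002], [0.311, -0.95, 0.003], [-0.001, -0.003, -1.0]]
force: [0.3, 0.5, -1.2]
opening: 0.0855
gripper_force: 0.0
```

Run:
```python
from rig import *
from h import *
import cv2
s=get_state();print(s["clock"],s["position"],s["q"])
im=[]
for n in("scene","top"):
    d=snapshot(n);np.savez(f"pics/{n}1.npz",**d)
    c=d["frame"][160:280,215:305] if n=="scene" else d["frame"][160:220,215:305]
    im.append(cv2.resize(c,None,fx=4.9,fy=4.9,interpolation=cv2.INTER_CUBIC))
    C=cloud(d);ok=(C[...,2]>.15)&(C[...,2]<.21)&(d["frame"].max(-1)<70)&(np.hypot(C[...,0]-.476,C[...,1]-.355)<.04)
    p=C[ok];print(n,len(p),p.mean(0),p.min(0),p.max(0)) if len(p) else print(0)
cv2.imwrite("pics/s1.png",im[0][:,:,::-1])
```

```text
2.6833 [0.47503388 0.35886935 0.45052698] [-0.31723449  0.4879707  -0.62015708  1.60460871  0.30019246  1.14558554
 -2.26075147]
scene 131 [0.47059428 0.36462887 0.18525954] [0.46201741 0.3467331  0.15821004] [0.48440849 0.37582854 0.20440258]
0
```

View pics/s1.png

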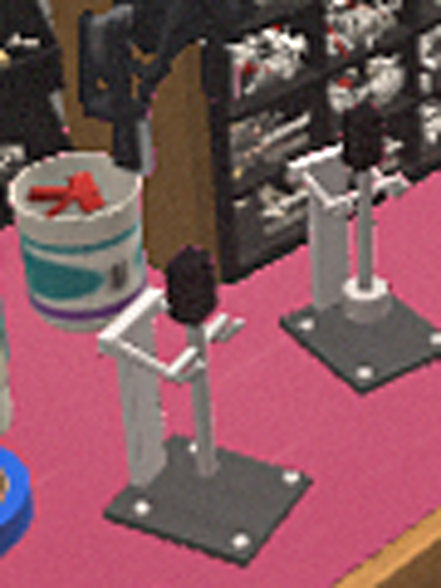

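The finger tips appear at crop (130,165), up and to the left of the grip at (190,280). I'll check the gripper's position in the cloud against the projection before going down.

Run:
```python
from h import *
from rig import get_state
s=get_state();R=s["tcp_rot"];p=s["position"]
np.set_printoptions(precision=3,suppress=True)
for n in("scene","top"):
    d=dict(np.load(f"pics/{n}1.npz"));f=lambda X:(lambda q:q[:2]/q[2])(d["K"]@(d["R"]@X+d["t"]))
    print(n,"proj tips",*[f(p+R@np.array([0,y,.165])) for y in(-.05,0,.05)],"key",f(np.array([.476,.355,.202])))
    C=cloud(d);k=(np.hypot(C[...,0]-p[0],C[...,1]-p[1])<.12)&(C[...,2]>.24)
    for a,b in((.25,.28),(.28,.31),(.31,.36),(.36,.4)):
        m=k&(C[...,2]>a)&(C[...,2]<b);q=(C[m]-p)@R;v,u=np.nonzero(m)
        if len(q):print(a,len(q),"tool frame min",q.min(0),"max",q.max(0),"px",u.min(),u.max(),v.min(),v.max())
```

```text
scene proj tips [243.118 195.86 ] [252.745 187.638] [261.684 180.003] key [254.417 211.443]
0.28 83 tool frame min [-0.011 -0.063  0.141] max [0.012 0.045 0.16 ] px 238 263 175 195
0.31 338 tool frame min [-0.017 -0.081  0.09 ] max [0.012 0.069 0.14 ] px 231 267 157 190
0.36 443 tool frame min [-0.02  -0.079  0.051] max [0.013 0.067 0.09 ] px 231 266 146 177
top proj tips [222.31  193.275] [237.658 187.906] [252.978 182.547] key [242.832 190.572]
```

Call:
{"fn": "servo_tool", "kwargs": {"moves": "0 0.013 0 0 0 0 0;0 0 0.08 0 0 0 0;0 0 0.08 0 0 0 0;0 0 0.08 0 0 0 0;0 0 0.08 0 0 0 0;0 0 0.06 0 0 0 0;0 0 0 0 0 0 0"}}

```text
clock: 3.37
position: [0.4773, 0.3473, 0.3343]
tcp_rot: [[0.953, 0.303, -0.003], [0.303, -0.953, -0.003], [-0.004, 0.002, -1.0]]
force: [0.4, -0.7, 0.2]
opening: 0.0854
gripper_force: 0.0
```

Run:
```python
from rig import *
from h import *
import cv2
s=get_state();p=s["position"];R=s["tcp_rot"];print(s["clock"],p,s["force"])
d=snapshot("scene");np.savez("pics/scene2.npz",**d)
cv2.imwrite("pics/s2.png",cv2.resize(d["frame"][165:275,215:305],None,fx=5.4,fy=5.4,interpolation=cv2.INTER_CUBIC)[:,:,::-1])
```

```text
3.3667 [0.47726817 0.34729134 0.33426132] [ 0.44977859 -0.68193938  0.21964744]
```

View pics/s2.png

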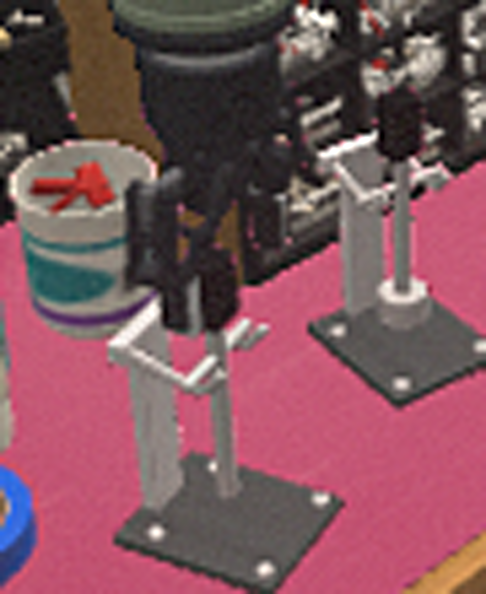

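The finger at crop (182,300) sits close to the grip at (215,285), so the tool is several millimetres too far toward −y. I'll correct for that and let it settle.

Call:
{"fn": "servo_tool", "kwargs": {"moves": "0 -0.015 0 0 0 0 0;0 0 0 0 0 0 0;0 0 0 0 0 0 0;0 0 0 0 0 0 0"}}

```text
clock: 3.75
position: [0.4761, 0.3538, 0.3382]
tcp_rot: [[0.953, 0.304, 0.001], [0.304, -0.953, 0.001], [0.001, -0.0, -1.0]]
force: [1.1, -0.0, 0.3]
opening: 0.0857
gripper_force: 0.0
```

Run:
```python
from rig import *
from h import *
s=get_state();p=s["position"];R=s["tcp_rot"];print(s["clock"],p,s["qd"])
np.set_printoptions(precision=4,suppress=True)
d=snapshot("scene")
# tool-frame extent of finger-height points
C=cloud(d);q=(C-p)@R
m=(abs(q[...,0])<.03)&(abs(q[...,1])<.075)&(q[...,2]>.14)&(q[...,2]<.168)
h=np.histogram(q[m][:,1],np.arange(-.075,.08,.01));print(h[0],h[1])
g=m&(abs(q[...,1])<.028);print("grip pts tool frame",q[g].min(0),q[g].max(0),q[g].mean(0))
```

```text
3.75 [0.47606944 0.35384734 0.33817992] [-0.0018918   0.00530584  0.00352033  0.0039139  -0.00074261 -0.00279114
 -0.00020358]
[ 0  8 21  1  0 34 19 13  3  0  0 29  6  0  0] [-0.075 -0.065 -0.055 -0.045 -0.035 -0.025 -0.015 -0.005  0.005  0.015
  0.025  0.035  0.045  0.055  0.065  0.075]
grip pts tool frame [-0.0101 -0.0221  0.1407] [0.0072 0.0077 0.1679] [-0.0048 -0.0115  0.1534]
```

Call:
{"fn": "servo_tool", "kwargs": {"moves": "0 0 0 0 0 0 1;0 0 0 0 0 0 1;0 0 0 0 0 0 1;0 0 0 0 0 0 1;0 0 0 0 0 0 1;0 0 0 0 0 0 1;0 0 0 0 0 0 1;0 0 0 0 0 0 1"}}

```text
clock: 4.47
position: [0.4759, 0.354, 0.3373]
tcp_rot: [[0.953, 0.305, 0.0], [0.305, -0.953, 0.0], [0.0, -0.0, -1.0]]
force: [-1.3, 2.4, 1.6]
opening: 0.0255
gripper_force: 60.7
```

Call:
{"fn": "servo_tool", "kwargs": {"moves": "0 0 -0.04 0 0 0 1;0 0 -0.06 0 0 0 1;0 0 -0.06 0 0 0 1;0 0 -0.06 0 0 0 1;0 0 -0.08 0 0 0 1;0 0 -0.08 0 0 0 1;0 0 -0.08 0 0 0 1;0 0 -0.08 0 0 0 1;0 0 -0.08 0 0 0 1;0 0 -0.08 0 0 0 1;0 0 0 0 0 0 1;0 0 0 0 0 0 1"}}

```text
clock: 5.47
position: [0.4757, 0.3537, 0.5486]
tcp_rot: [[0.953, 0.304, 0.001], [0.304, -0.953, 0.001], [0.002, -0.0, -1.0]]
force: [1.0, 0.8, -2.6]
opening: 0.025
gripper_force: 60.6
```

Run:
```python
from rig import *
from h import *
import cv2
s=get_state();p=s["position"];R=s["tcp_rot"];print(s["clock"],p,R,s["force"],s["opening"],s["gripper_force"],s["q"])
d=snapshot("scene");np.savez("pics/scene3.npz",**d)
cv2.imwrite("pics/s3.png",cv2.resize(d["frame"][120:260,200:340],None,fx=4.2,fy=4.2,interpolation=cv2.INTER_CUBIC)[:,:,::-1])
f=lambda X:(lambda q:q[:2]/q[2])(d["K"]@(d["R"]@X+d["t"]))
for h in(.155,.2053,.31):print(h,f(p+R@np.array([0,0,h])),(f(p+R@np.array([0,0,h]))-[200,120])*4.2)
```

```text
5.4667 [0.47565816 0.35368188 0.54855218] [[ 9.52549174e-01  3.04381469e-01  1.41172791e-03]
 [ 3.04380437e-01 -9.52550123e-01  9.01338957e-04]
 [ 1.61909247e-03 -4.28867321e-04 -9.99998597e-01]] [ 0.97133234  0.77926013 -2.63228836] 0.02498573950114515 60.582876205444336 [-0.30150829  0.41151918 -0.63507244  1.46470301  0.24654749  1.34419928
 -2.21312639]
0.155 [249.98970319 153.49366674] [209.9567534 140.6734003]
0.2053 [251.3028176  169.80867178] [215.47183393 209.19642149]
0.31 [253.82284852 201.11920854] [226.05596377 340.70067589]
```

View pics/s3.png

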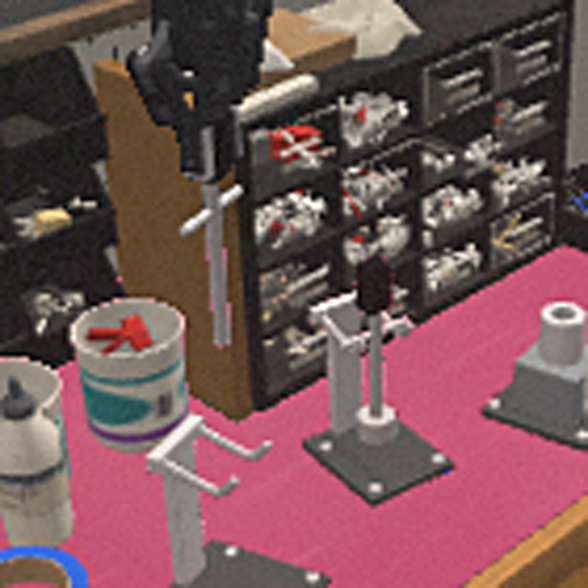

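The key hangs upright in the fingers, clear of the stand: bar centre at crop (212,210), tip at (221,343). The predicted tip was (226,341), so it agrees. The wide key hasn't moved. I'll carry the key across now.

Call:
{"fn": "servo_tool", "kwargs": {"moves": "-0.038 0.105 0 0 0 0 1;-0.038 0.105 0 0 0 0 1;-0.038 0.105 0 0 0 0 1;-0.038 0.105 0 0 0 0 1;-0.038 0.105 0 0 0 0 1;-0.038 0.105 0 0 0 0 1;-0.038 0.105 0 0 0 0 1;-0.038 0.105 0 0 0 0 1;-0.038 0.105 0 0 0 0 1;-0.038 0.105 0 0 0 0 1;-0.038 0.105 0 0 0 0 1;0 0 0 0 0 0 1"}}

```text
clock: 6.52
position: [0.4613, -0.0205, 0.5461]
tcp_rot: [[0.955, 0.298, -0.002], [0.298, -0.955, -0.002], [-0.003, 0.001, -1.0]]
force: [-0.8, -0.8, -1.2]
opening: 0.0253
gripper_force: 60.8
```

Call:
{"fn": "servo_tool", "kwargs": {"moves": "0 0 0.09 0 0 0 1;0 0 0.09 0 0 0 1;0 0 0.09 0 0 0 1;0 0 0.07 0 0 0 1;0 0 0.03 0 0 0 1;0 0 0 0 0 0 1;0 0 0 0 0 0 1;0 0 0 0 0 0 1"}}

```text
clock: 7.18
position: [0.4622, -0.0143, 0.4372]
tcp_rot: [[0.953, 0.304, 0.001], [0.304, -0.953, 0.0], [0.001, 0.0, -1.0]]
force: [0.7, -0.3, -0.9]
opening: 0.0255
gripper_force: 60.8
```

Run:
```python
from rig import *
from h import *
import cv2
np.set_printoptions(precision=4,suppress=True)
s=get_state();p=s["position"];R=s["tcp_rot"];print(s["clock"],p,R[:,2],s["force"],s["opening"])
ims=[]
for n,(v,u) in(("scene",(160,300)),("top",(170,325))):
    d=snapshot(n);np.savez(f"pics/{n}4.npz",**d)
    ims.append(cv2.resize(d["frame"][v:v+70,u:u+55],None,fx=7,fy=7,interpolation=cv2.INTER_CUBIC))
    f=lambda X:((d["K"]@(d["R"]@X+d["t"]))[:2]/(d["K"]@(d["R"]@X+d["t"]))[2]-[u,v])*7
    for h in(.2053,.31):print(n,h,f(p+R@np.array([0,0,h])))
    print("mouth",f(np.array([.4614,-.0152,.105])))
cv2.imwrite("pics/s4.png",np.hstack(ims)[:,:,::-1])
```

```text
7.1833 [ 0.4622 -0.0143  0.4372] [ 0.0012  0.     -1.    ] [ 0.6964 -0.2872 -0.901 ] 0.025454746307546648
scene 0.2053 [246.7518  28.2269]
scene 0.31 [236.3891 202.6197]
mouth [237.0823 238.0036]
top 0.2053 [215.3811 143.5331]
top 0.31 [199.587  165.3964]
mouth [198.3558 172.0175]
```

View pics/s4.png

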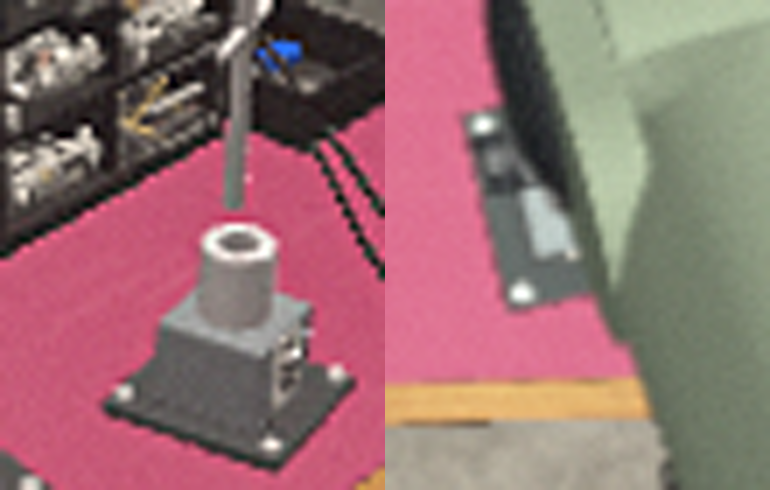

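The tip is at crop (234,207) and will come down about 6 px to the left of the mouth centre at (240,240), roughly 3 mm. That fits a small +x offset of the key in the pads. I'll shift −4 mm along tool x and insert slowly.

Call:
{"fn": "servo_tool", "kwargs": {"moves": "-0.0125 0.002 0 0 0 0 1;0 0 0 0 0 0 1;0 0 0.02 0 0 0 1;0 0 0.02 0 0 0 1;0 0 0.02 0 0 0 1;0 0 0.02 0 0 0 1;0 0 0.02 0 0 0 1;0 0 0.02 0 0 0 1;0 0 0 0 0 0 1;0 0 0 0 0 0 1"}}

```text
clock: 8.12
position: [0.4586, -0.0161, 0.3999]
tcp_rot: [[0.953, 0.305, -0.001], [0.305, -0.953, 0.0], [-0.001, -0.0, -1.0]]
force: [-0.4, -0.9, -1.5]
opening: 0.0255
gripper_force: 60.9
```

Run:
```python
from rig import *
from h import *
import cv2
s=get_state();print(s["clock"],s["position"],s["tcp_rot"][:,2],s["force"],s["torque"],s["opening"])
d=snapshot("scene")
cv2.imwrite("pics/s5.png",cv2.resize(d["frame"][160:235,300:365],None,fx=8,fy=8,interpolation=cv2.INTER_CUBIC)[:,:,::-1])
```

```text
8.1167 [ 0.45857868 -0.01608532  0.39985548] [-7.59322223e-04  1.84274388e-04 -9.99999695e-01] [-0.41887841 -0.85249303 -1.45177545] [0.0411393  0.00608867 0.00351002] 0.025479492209061354
```

View pics/s5.png

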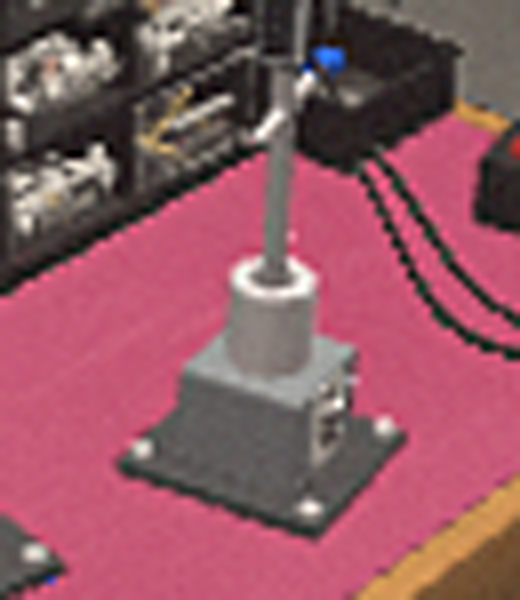

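The rod is inside the tube, centred in the mouth at crop (274,275), and no contact force shows. I'll press gently and watch the force.

Call:
{"fn": "servo_tool", "kwargs": {"moves": "0 0 0.01 0 0 0 1;0 0 0.01 0 0 0 1;0 0 0.01 0 0 0 1;0 0 0.01 0 0 0 1;0 0 0 0 0 0 1;0 0 0 0 0 0 1;0 0 0 0 0 0 1"}}

```text
clock: 8.75
position: [0.4587, -0.0161, 0.3884]
tcp_rot: [[0.953, 0.304, 0.0], [0.304, -0.953, -0.0], [0.0, 0.0, -1.0]]
force: [0.8, 0.3, 2.9]
opening: 0.0252
gripper_force: 61.6
```

Call:
{"fn": "servo_tool", "kwargs": {"moves": "0 0 0.005 0 0 0 1;0 0 0.005 0 0 0 1;0 0 0 0 0 0 1;0 0 0 0 0 0 1;0 0 0 0 0 0 1"}}

```text
clock: 9.17
position: [0.4586, -0.0161, 0.3852]
tcp_rot: [[0.953, 0.304, 0.0], [0.304, -0.953, 0.0], [0.0, 0.0, -1.0]]
force: [0.4, -1.2, 4.4]
opening: 0.0254
gripper_force: 61.7
```

Call:
{"fn": "servo_tool", "kwargs": {"moves": "0 0 0.006 0 0 0 1;0 0 0.006 0 0 0 1;0 0 0 0 0 0 1;0 0 0 0 0 0 1;0 0 0 0 0 0 1;0 0 0 0 0 0 1"}}

```text
clock: 9.67
position: [0.4587, -0.0161, 0.3818]
tcp_rot: [[0.953, 0.304, 0.0], [0.304, -0.953, 0.0], [0.0, 0.0, -1.0]]
force: [0.6, -0.2, 6.4]
opening: 0.0253
gripper_force: 62.0
```

Run:
```python
from rig import *
from h import *
import cv2
F=[];I=[]
for i in range(12):
    d=snapshot("scene");s=get_state();F.append(s["force"]);I.append(d["frame"].astype(float))
print(s["clock"],s["position"],np.mean(F,0),np.std(F,0),s["opening"],s["gripper_force"])
m=np.mean(I,0).astype(np.uint8)
a=cv2.resize(m[160:235,305:360],None,fx=6,fy=6,interpolation=cv2.INTER_CUBIC)
b=cv2.resize(m[204:222,333:347],None,fx=25,fy=25,interpolation=cv2.INTER_CUBIC)
cv2.imwrite("pics/s6.png",np.hstack([a,b])[:,:,::-1])
```

```text
10.2667 [ 0.45866289 -0.01610005  0.38177181] [-0.20319032 -0.3708908   6.70700804] [0.49810214 0.36289429 0.36738556] 0.02484056147481278 61.984899044036865
```

View pics/s6.png

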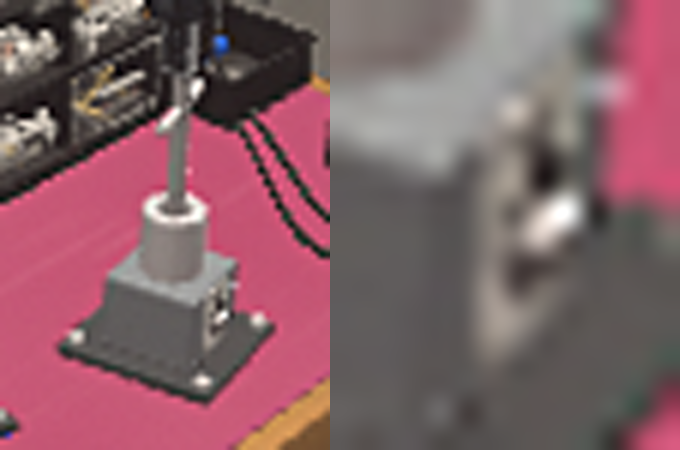

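The bright pointer at (550,220) stands between the two dark long marks at (545,165) and (520,275). The force is 6.7 N plus 1.8 N of key weight, about 8.5 N, which means roughly 10 mm of travel and agrees with the tool height. I'm handing in now.

```bash
python3 -c "
from rig import *
print(close_job())"
```

```text
the job is handed in; nothing more can be done
None
```

The slim key is off its hook and its rod is in the guard tube, still gripped upright and holding the plunger about 10 mm down with the pointer between the two long marks; I handed the job in at about 10.3 s, and no verdict came back.

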